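# Change the dust extraction over to the bench hood

## Robot

A 6-joint arm with a two-finger parallel gripper is mounted at the origin on the work surface. World frame = base frame: x ahead of the robot, y to its left, z up, the work surface at z = 0. Lengths are in m, angles in rad, forces in N, time in s.
With the tool pointing down it reaches from about 0.275 to 0.75 m from the base axis. Payload 10.2 kg.
Tool frame: the origin (TCP) lies at the very end of the fingers, on their centre line; the grasp point (between the pads) lies 19 mm behind it (env.grip_depth is the distance from the TCP to the grasp point, in m); z points along the fingers, y is the line along which they close (so a half turn about z gives the same grasp; the last joint's range is limited). The gripper opens to 85 mm and grips with 20 to 120 N. Pads are 22 mm wide; open, the fingers measure 114 mm over their backs; the gripper's body (76 mm by 85 mm) begins 54 mm behind the grasp point. The pads swing forward as they close: fully open they stand 13 mm farther back than shut.
Start: joints at [-1.523, 0.313, 1.498, -0, 1.331, -0.223], TCP at [0.14, -0.506, 0.231] pointing down, gripper open.
Joint ranges: [-2.94, 2.94], [-0.97, 2.17], [0.19, 2.56], [-1.23, 4.37], [0.02, 3.11], [-2.88, 2.88]. Speed limits (rad/s): [2.39, 2.39, 3.01, 3.14, 3.14, 3.14].

## Interface

Orientations are given as a unit quaternion [x, y, z, w].
In Python, from plant import env, optics, order gives the robot as it stands. The module is installed in compiled form; this text tells all that it offers.
- The arm moves only by the tool carry_out, never from a script. Its argument "steps" is a list of rows, each a list of 5 numbers: the closure in counts, from 0 (fully open) to 255 (shut), then the shift along the world's x, y, z in m, then the turn about the world's z in rad. A call has 1 to 12 rows; each row is the pose to reach, as a shift and turn from the pose commanded when the call began; what a row does not reach only later rows make up. A row lasts 1/12 s, in which the tool goes at most 41.7 mm and 7.16 degrees, less where a joint would pass 70% of its speed; a pose out of reach is approached as far as the arm can. A call with a gripper value outside its range is refused whole. The fingers move at their own pace and stop on an object; the grip force is fixed at half the most. Time passes only in rows, so rows that repeat a pose let the fingers close. It gives the time, the measured TCP pose, the force, the opening and the grip force at its end, in the units of the state.
- env.read_state(): the state, without advancing time (a new reading comes with each control period).
- optics.capture(name): name is "side" or "top" or "wrist"; returns (picture, depth): 400x640x3 uint8, red, green, blue; 400x640 float32, m along the optical axis (not along the pixel's ray), 0 where there is no reading.
- optics.get_calibration(name): a dict with "mtx" (3x3 intrinsics, pixels), "k1" (the pictures are not rectified: a ray, as slopes to the right and down, at radius r is drawn at 1 + k1 r^2 times it, then the intrinsics apply), "rvec" (rotation vector, rad) and "tvec" (3), from world to camera coordinates, as OpenCV has them; the wrist camera has in their place "T_tool_cam" (4x4, takes a point from camera to tool coordinates, whose origin is the TCP and whose axes are the flange's). Camera axes: x right, y down, z forward; pixel columns grow to the right and rows downward; lengths in m; the calibration is good to about 2 mm. A picture is of the moment at which its call begins: read the wrist's pose just before it. get_calibration takes no time and is no camera call.
- order.close_job(): hands the job in; it is judged then, once.
Trained networks look in the newest picture that a camera, given by its name, has taken for a name from the list of things; names that differ only in an ending like _2 or _b are one class to them, and where a whole thing is asked for, a point or a joint stands for the part that bears it (a point fixed in the world has none). Each returns a list of dicts, best first, with "confidence" (0 to 1); they miss things now and then, are a little off and sometimes report something else, mostly with a low value. They report only what shows in the picture. A call takes as long as a camera call.
- optics.cut_out(label, camera): "mask" (400x640 bool, what is visible of it) and "extent" ([centre column, centre row, width, height] in pixels, round what is visible of it).
- optics.spot_point(label, camera): "location" ([row, column] in pixels: a listed point, or the origin of a listed thing).
The state is a dict: "clock": time; "joints": joint angles; "joint_velocities": joint speeds; "joint_efforts": joint torques, N m; "position": TCP position; "tcp_rot": TCP orientation; "ft_force": force on the tool from outside, world axes, zero at the start; "ft_torque": the same for the moment, N m; "finger_gap": finger opening in m; "gripper_force": force on a finger pad.
Only numpy, scipy, OpenCV 4.12 (cv2) and the standard library are available. Lean on these libraries where they do the work, as an engineer would, in place of code of your own. Each camera call takes 0.05 s, during which the arm holds its last target. There are 200 camera calls.

## Task

We are about to sand at the bench, so move the suction over to the bench hood: with the fingertips push the slide of the blast gate behind the flared dust hood fully open first, and only then push the slide of the other gate, on the pipe that bends down through the bench, fully shut, so that the extractor always has an open line. Push the slides by their end blocks, do not grip them, and leave the glue, tape measure, plane and mallet undisturbed where they are.

Things in the scene. Friction and masses are not known exactly. Their poses are not given: they have to be found in the camera images.
- manifold: white cross pipe of the dust extraction, about 120 mm thick over its fittings, lying behind the two branches, fixed. Origin on the bench midway between the two gates; x away from the robot, y to the left along the pipe; the pipe's axis is 200 mm behind the gates at x = 0.20, its top 145 mm above the bench
- hood_branch: branch that serves the bench hood: white 60 mm pipe, plywood blast gate, and in front of it, towards the robot, a flared black hood, 164 mm wide, 113 mm high, its mouth 146 mm in front of the gate. Fixed. Origin on the bench under the middle of the gate; x along the pipe away from the robot, y to the left (the way the slide moves), z up. The branches may be swapped left for right
- hood_gate (a point): the hood branch's blast gate: centre of its slot on the pipe axis, 85 mm above the bench. Plywood housing 28 mm thick along x, 90 mm wide along y, top 133 mm above the bench. Its slide is a 9 mm thick, 66 mm tall board on edge running right through from side to side, a stop block on each end. Shut: the half with a 52 mm hole stands out on the right. Open: the solid half stands out on the left
- hood_right_end (a point): outer face centre of the stop block on the right end of the hood branch's gate's slide; 85 mm above the bench. The face looks along the branch's -y. Push it to the left (+y) to open the gate: it stands 117 mm from the pipe axis when the gate is fully shut, 59 mm when fully open, the block then hard against the housing. Block: hardwood, 36 mm along x, 14 mm thick along y, 70 mm tall
- hood_left_end (a point): outer face centre of the stop block on the left end of the hood branch's gate's slide; 85 mm above the bench. The face looks along the branch's +y. Push it to the right (-y) to shut the gate: it stands 117 mm from the pipe axis when the gate is fully open, 59 mm when fully shut, the block then hard against the housing. Block: hardwood, 36 mm along x, 14 mm thick along y, 70 mm tall
- hood_slide (a joint): the hood branch's gate's slide, m: 0 = fully shut, 0.058 = fully open; grows as it moves along the branch's y (to the left). Stiff, about 3 N of friction; stays where it is left; stop blocks come up solid against the housing at both ends
- drop_branch: branch to a machine below: same pipe, same gate, same axes, but in front of the gate the white pipe bends down through the bench top at a round steel flange 94 mm before the gate. Fixed, parallel to the hood branch and 320 mm beside it. Origin on the bench under the middle of the gate
- drop_gate (a point): the drop branch's blast gate: centre of its slot on the pipe axis, 85 mm above the bench. Plywood housing 28 mm thick along x, 90 mm wide along y, top 133 mm above the bench. Its slide is a 9 mm thick, 66 mm tall board on edge running right through from side to side, a stop block on each end. Shut: the half with a 52 mm hole stands out on the right. Open: the solid half stands out on the left
- drop_right_end (a point): outer face centre of the stop block on the right end of the drop branch's gate's slide; 85 mm above the bench. The face looks along the branch's -y. Push it to the left (+y) to open the gate: it stands 117 mm from the pipe axis when the gate is fully shut, 59 mm when fully open, the block then hard against the housing. Block: hardwood, 36 mm along x, 14 mm thick along y, 70 mm tall
- drop_left_end (a point): outer face centre of the stop block on the left end of the drop branch's gate's slide; 85 mm above the bench. The face looks along the branch's +y. Push it to the right (-y) to shut the gate: it stands 117 mm from the pipe axis when the gate is fully open, 59 mm when fully shut, the block then hard against the housing. Block: hardwood, 36 mm along x, 14 mm thick along y, 70 mm tall
- drop_slide (a joint): the drop branch's gate's slide, m: 0 = fully shut, 0.058 = fully open; grows as it moves along the branch's y (to the left). Stiff, about 3 N of friction; stays where it is left; stop blocks come up solid against the housing at both ends
- glue: bystander: upright yellow bottle of wood glue, 54 mm across, 125 mm tall; origin at the centre of its underside. Stands loose between the two pipes, behind the line of the gates
- tape: bystander: grey tape measure, 70 x 36 x 60 mm tall; origin at the centre of its underside. Stands loose between the branches, in front of the line of the gates
- plane: bystander: iron block plane, 160 x 44 mm, 50 mm tall, length along its x; origin at the centre of its sole. Lies loose to the left of both branches, in front of the line of the gates
- mallet: bystander: wooden joiner's mallet lying on the bench, 265 mm long along its x (head at +x, 60 x 105 mm, 58 mm tall); origin on the bench under the middle of its length. Lies loose to the right of both branches

How it is judged:
On the way, in this order (a step that is already met when the one before it is completed fails the run):
1. the hood branch's gate is pushed fully open while the other one is still open (value of joint hood_slide above 0.055 m and value of joint drop_slide above 0.03 m), for 0.2 s.
2. then the drop branch's gate is pushed fully shut (value of joint drop_slide below 0.003 m), for 0.2 s.
At the end, for the whole second after the job is handed in: the hood branch's gate is fully open (slide within 3 mm of its open stop), the drop branch's gate is fully shut (slide within 3 mm of its shut stop), both slides at rest (value of joint hood_slide above 0.055 m and value of joint drop_slide below 0.003 m and velocity of joint hood_slide between -0.005 and 0.005 m/s and velocity of joint drop_slide between -0.005 and 0.005 m/s); the robot touches nothing.
It fails at once if a slide is pinched between the fingers instead of being pushed ((((contact force between the fingers and hood_slide_c0 above 1 N or contact force between the fingers and hood_slide_c4 above 1 N or contact force between the fingers and hood_slide_c9 above 1 N) and (contact force between the fingers and hood_slide_c1 above 1 N or contact force between the fingers and hood_slide_c5 above 1 N or contact force between the fingers and hood_slide_c10 above 1 N)) or (contact force between the fingers and hood_slide_c2 above 1 N and contact force between the fingers and hood_slide_c3 above 1 N) or (contact force between the fingers and hood_slide_c7 above 1 N and contact force between the fingers and hood_slide_c8 above 1 N)) or (((contact force between the fingers and drop_slide_c0 above 1 N or contact force between the fingers and drop_slide_c4 above 1 N or contact force between the fingers and drop_slide_c9 above 1 N) and (contact force between the fingers and drop_slide_c1 above 1 N or contact force between the fingers and drop_slide_c5 above 1 N or contact force between the fingers and drop_slide_c10 above 1 N)) or (contact force between the fingers and drop_slide_c2 above 1 N and contact force between the fingers and drop_slide_c3 above 1 N) or (contact force between the fingers and drop_slide_c7 above 1 N and contact force between the fingers and drop_slide_c8 above 1 N))).
It fails at once if a bystander is moved more than 15 mm, lifted or knocked over (distance of any of glue, tape, plane, mallet from where it was at the start of the episode above 0.015 m or angle between any of glue, tape, plane, mallet's own z axis and vertical above 0.35 rad).
It also fails if it takes over 48 s, if anything falls off the work surface, if the arm or the gripper's body presses on something with over 40 N, if the wrist force passes 120 N, or if a joint passes its speed limit or range.

## Working session

There is one attempt and no reset: what is moved stays moved. The work goes in short steps, Python scripts to look and compute and a tool call to move; the robot and the scene stay as the last step left them, time stands still between calls to the robot, and variables do not carry over. Pictures are saved under pics/ and viewed, at most 10 in all, crops included, and the job is handed in when it is done.

Besides the shell and the picture viewer there is one more tool, called after ">>>" as name([rows], argument=value, ...), one row to a line, values as JSON. carry_out: Moves the arm, as the interface text tells. Its arguments: {"type":"object","properties":{"steps":{"type":"array"}},"required":["steps"]}

```bash
mkdir -p pics; cat > h.py <<'E'
import numpy as np, cv2
from scipy.spatial.transform import Rotation as R
from plant import env, optics, order
def cam(name):
    c=optics.get_calibration(name); K=np.array(c["mtx"]); 
    if "rvec" in c:
        Rm=cv2.Rodrigues(np.array(c["rvec"],float))[0]; t=np.array(c["tvec"]).ravel()
        return K,c["k1"],Rm.T,-Rm.T@t
    s=env.read_state(); T=np.eye(4); T[:3,:3]=R.from_quat(s["tcp_rot"]).as_matrix(); T[:3,3]=s["position"]
    T=T@np.array(c["T_tool_cam"]); return K,c["k1"],T[:3,:3],T[:3,3]
def ray(C,row,col):
    K,k1,Rm,o=C
    p=cv2.undistortPoints(np.array([[[col,row]]],float),K,np.array([k1,0,0,0.]))[0,0]
    return Rm@np.array([p[0],p[1],1.]),o
def at_z(C,row,col,z):
    d,o=ray(C,row,col); return o+d*(z-o[2])/d[2]
def at_depth(C,row,col,dep):
    d,o=ray(C,row,col); return o+d*dep
def save(img,n): cv2.imwrite("pics/"+n,img[:,:,::-1])
E
python3 - <<'E'
from h import *
for n in ("top","side"):
    C=cam(n); p,d=optics.capture(n); save(p,n+"1.png"); print(n,C[3])
    for l,z in [("hood_gate",.085),("drop_gate",.085),("hood_right_end",.085),("hood_left_end",.085),("drop_right_end",.085),("drop_left_end",.085),("glue",0),("tape",0),("plane",0),("mallet",0),("manifold",0)]:
        for r in optics.spot_point(l,n)[:2]:
            a,b=r["location"]; print(l,round(r["confidence"],2),np.round([a,b]),at_z(C,a,b,z).round(3))
print(env.read_state())
E
```

```text
top [ 0.44586535 -0.03825806  1.13880367]
hood_gate 0.97 [155. 369.] [ 0.57  -0.154  0.085]
hood_gate 0.47 [160. 272.] [0.562 0.089 0.085]
drop_gate 0.6 [163. 242.] [0.555 0.166 0.085]
hood_right_end 0.77 [150. 409.] [ 0.58  -0.255  0.085]
hood_left_end 0.93 [158. 342.] [ 0.562 -0.088  0.085]
hood_left_end 0.19 [163. 245.] [0.554 0.158 0.085]
drop_right_end 0.76 [162. 273.] [0.555 0.086 0.085]
drop_right_end 0.28 [131. 303.] [0.633 0.011 0.085]
drop_left_end 0.76 [168. 201.] [0.544 0.27  0.085]
drop_left_end 0.33 [156. 344.] [ 0.569 -0.091  0.085]
glue 0.82 [130. 300.] [0.65  0.023 0.   ]
tape 0.97 [192. 310.] [ 0.482 -0.004  0.   ]
tape 0.62 [162. 273.] [0.563 0.098 0.   ]
plane 0.7 [234. 183.] [0.372 0.345 0.   ]
plane 0.22 [193. 312.] [ 0.479 -0.008  0.   ]
mallet 0.78 [141. 463.] [ 0.613 -0.422  0.   ]
side [0.09636717 0.82146996 1.07844665]
hood_gate 0.81 [167. 312.] [ 0.571 -0.157  0.085]
hood_gate 0.5 [255. 270.] [0.526 0.211 0.085]
drop_gate 0.94 [240. 271.] [0.548 0.163 0.085]
drop_gate 0.72 [152. 325.] [ 0.563 -0.243  0.085]
hood_right_end 0.76 [150. 326.] [ 0.568 -0.258  0
[... 380 characters left out ...]
74e+00,  3.12883579e-01,  1.49770360e+00,  5.74165455e-06,
        1.33101894e+00, -2.23394814e-01]), 'joint_velocities': array([-8.31261804e-04,  2.08105210e-04,  1.14330413e-03, -2.50210801e-05,
        5.57020517e-04,  1.04418877e-03]), 'joint_efforts': array([-1.65508798e-03, -4.12167263e+01, -2.59905177e+01, -2.55003770e-04,
        4.88634014e-04,  9.87009855e-06]), 'position': array([ 0.14043073, -0.50586935,  0.23130123]), 'tcp_rot': array([ 9.90847548e-01,  1.34985688e-01,  3.36966744e-06, -6.46254913e-06]), 'ft_force': array([ 0.46443774, -0.83408485,  0.30127991]), 'ft_torque': array([ 0.03993534,  0.00401557, -0.00465065]), 'gripper_force': 0.0, 'finger_gap': 0.08509359819819476}
```

View pics/top1.png

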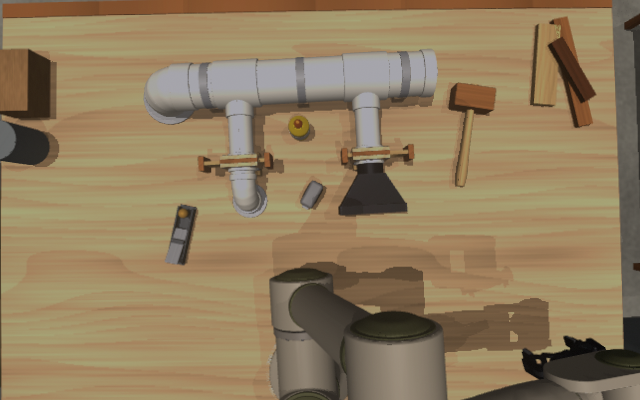

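View pics/side1.png

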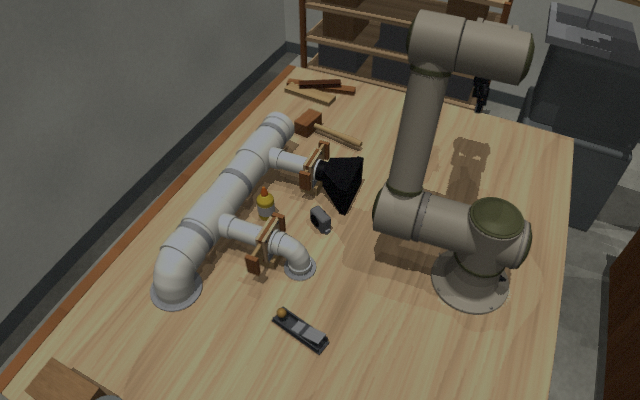

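The top view shows the hood branch on the right (gate near 369,155) and the drop branch on the left (gate near 242,163). The tape is at (312,193), the glue at (299,127), the plane at (181,234) and the mallet at (465,130). The side view agrees. The hood slide stands out on the right (shut) and the drop slide on the left (open). I'll close the fingers and move near the hood's right end.

>>> carry_out([
  [255,0.035,0.017,0,-0.02],
  [255,0.07,0.034,0,-0.04],
  [255,0.105,0.051,0,-0.06],
  [255,0.14,0.068,0,-0.08],
  [255,0.175,0.085,0,-0.1],
  [255,0.21,0.1,0,-0.12],
  [255,0.245,0.117,0,-0.14],
  [255,0.28,0.134,0,-0.16],
  [255,0.315,0.15,0,-0.18],
  [255,0.35,0.166,0,-0.2],
  [255,0.38,0.18,0,-0.215],
  [255,0.38,0.18,0,-0.215],
])

```text
clock: 2.2
position: [0.5245, -0.3226, 0.2306]
tcp_rot: [1.0, 0.03, 0.0, -0.0]
ft_force: [-0.5, -0.4, -1.0]
finger_gap: -0.0001
gripper_force: 0.0
```

```bash
python3 - <<'E'
from h import *
n="wrist"; C=cam(n); p,d=optics.capture(n); save(p,n+"1.png"); s=env.read_state(); print(s["position"],R.from_quat(s["tcp_rot"]).as_matrix().round(3),C[3],s["finger_gap"])
for l,z in [("hood_gate",.085),("hood_right_end",.085),("hood_left_end",.085),("tape",0),("mallet",0)]:
    for r in optics.spot_point(l,n)[:2]:
        a,b=r["location"]; print(l,round(r["confidence"],2),np.round([a,b]),at_z(C,a,b,z).round(3), at_depth(C,a,b,d[int(a),int(b)]).round(3))
E
```

```text
[ 0.52232128 -0.32417633  0.23066549] [[ 0.998  0.059 -0.   ]
 [ 0.059 -0.998  0.001]
 [-0.    -0.001 -1.   ]] [ 0.60529754 -0.31757248  0.37362305] 0.00015650023268105504
hood_gate 0.6 [131. 138.] [ 0.572 -0.153  0.085] [ 0.577 -0.18   0.134]
hood_right_end 0.63 [134. 256.] [ 0.576 -0.262  0.085] [ 0.576 -0.262  0.084]
hood_left_end 0.31 [132. 139.] [ 0.571 -0.154  0.085] [ 0.576 -0.181  0.132]
tape 0.72 [197.  69.] [ 0.473 -0.005 -0.   ] [ 0.487 -0.038  0.039]
mallet 0.86 [ 94. 409.] [ 0.623 -0.422  0.   ] [ 0.622 -0.413  0.034]
```

View pics/wrist1.png

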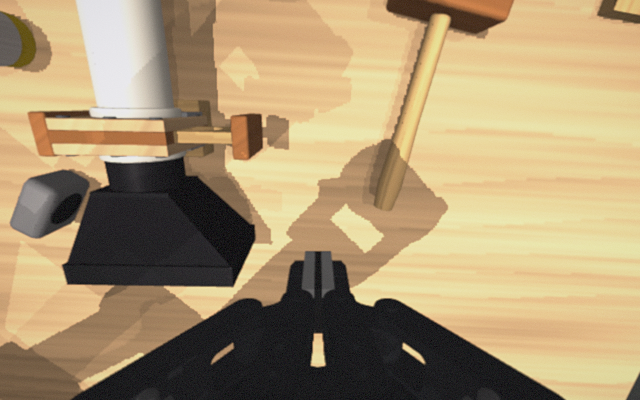

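The wrist view shows the hood's right block at (247,136) and its face at (0.576, -0.262). The way beside it is clear, with the mallet handle at (385,200). I'll go down beside the block.

>>> carry_out([
  [255,0.03,0.006,0,0],
  [255,0.056,0.011,-0.02,0],
  [255,0.056,0.011,-0.06,0],
  [255,0.056,0.011,-0.1,0],
  [255,0.056,0.011,-0.135,0],
  [255,0.056,0.011,-0.146,0],
  [255,0.056,0.011,-0.146,0],
  [255,0.055,0.025,-0.146,0],
  [255,0.055,0.033,-0.146,0],
  [255,0.055,0.038,-0.146,0],
  [255,0.055,0.038,-0.146,0],
])

```text
clock: 3.42
position: [0.5761, -0.2875, 0.0873]
tcp_rot: [1.0, 0.028, 0.001, 0.001]
ft_force: [0.5, -0.6, 0.7]
finger_gap: 0.0001
gripper_force: 0.0
```

>>> carry_out([
  [255,0,0.006,0,0],
  [255,-0.001,0.012,0,0],
  [255,-0.001,0.018,0,0],
  [255,-0.001,0.024,0,0],
  [255,-0.002,0.03,0,0],
  [255,-0.002,0.036,0,0],
  [255,-0.002,0.042,0,0],
  [255,-0.003,0.048,0,0],
  [255,-0.003,0.052,0,0],
  [255,-0.003,0.052,0,0],
])

```text
clock: 4.25
position: [0.5724, -0.2347, 0.0853]
tcp_rot: [1.0, 0.028, -0.0, -0.0]
ft_force: [-0.8, 0.1, 1.4]
finger_gap: -0.0
gripper_force: 0.0
```

>>> carry_out([
  [255,0,0.004,0,0],
  [255,0,0.007,0,0],
  [255,-0.001,0.01,0,0],
  [255,-0.001,0.012,0,0],
])

```text
clock: 4.58
position: [0.5725, -0.2285, 0.0878]
tcp_rot: [1.0, 0.027, 0.002, 0.005]
ft_force: [-4.9, -34.7, 11.2]
finger_gap: 0.0001
gripper_force: 17.3
```

```bash
python3 - <<'E'
from h import *
n="wrist"; C=cam(n); p,d=optics.capture(n); save(p,n+"2.png"); s=env.read_state(); print(s["position"],s["ft_force"])
E
```

```text
[ 0.57241958 -0.22877873  0.08788545] [  0.71082448 -20.47076758  11.44043592]
```

View pics/wrist2.png

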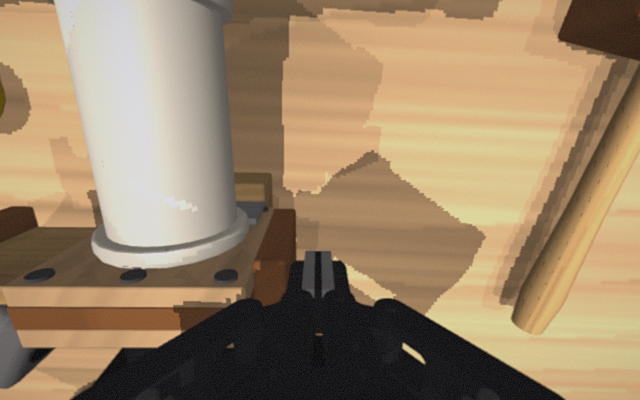

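The right block sits flush against the housing at (280,250), and the push force rose to 35 N, so the hood gate is fully open. I'll back off, lift, and cross over to the drop gate's left side.

>>> carry_out([
  [255,0,-0.015,0,0],
  [255,0,-0.035,0,0],
  [255,0,-0.035,0.04,0],
  [255,0,-0.035,0.08,0],
  [255,0,-0.035,0.12,0],
  [255,0,-0.035,0.15,0],
  [255,0,0,0.15,0],
  [255,-0.002,0.04,0.15,0],
  [255,-0.004,0.08,0.15,0],
  [255,-0.006,0.12,0.15,0],
  [255,-0.008,0.16,0.15,0],
  [255,-0.01,0.2,0.15,0],
])

```text
clock: 5.63
position: [0.5605, -0.0217, 0.2347]
tcp_rot: [1.0, 0.028, -0.001, -0.001]
ft_force: [0.0, 0.8, -0.3]
finger_gap: -0.0002
gripper_force: 0.0
```

>>> carry_out([
  [255,-0.002,0.04,0,0],
  [255,-0.004,0.08,0,0],
  [255,-0.006,0.12,0,0],
  [255,-0.008,0.16,0,0],
  [255,-0.01,0.2,0,0],
  [255,-0.012,0.24,0,0],
  [255,-0.014,0.28,0,0],
  [255,-0.016,0.32,0,0],
  [255,-0.018,0.345,0,0],
  [255,-0.018,0.345,0,0],
  [255,-0.018,0.345,0,0],
])

```text
clock: 6.55
position: [0.5425, 0.3222, 0.2342]
tcp_rot: [1.0, 0.029, -0.001, 0.0]
ft_force: [0.3, 0.2, -0.2]
finger_gap: -0.0002
gripper_force: 0.0
```

```bash
python3 - <<'E'
from h import *
n="wrist"; C=cam(n); p,d=optics.capture(n); save(p,n+"3.png"); s=env.read_state(); print(s["position"],s["ft_force"])
for l,z in [("drop_gate",.085),("drop_left_end",.085),("plane",0)]:
    for r in optics.spot_point(l,n)[:2]:
        a,b=r["location"]; print(l,round(r["confidence"],2),np.round([a,b]),at_z(C,a,b,z).round(3))
E
```

```text
[0.54296958 0.32110339 0.23446049] [-0.00994436 -0.32272426  0.15913216]
drop_gate 0.78 [185. 479.] [0.557 0.162 0.085]
drop_gate 0.21 [181. 555.] [0.565 0.089 0.085]
drop_left_end 0.89 [180. 374.] [0.555 0.267 0.085]
plane 0.82 [286. 293.] [0.374 0.347 0.   ]
plane 0.65 [169. 443.] [0.555 0.165 0.   ]
```

View pics/wrist3.png

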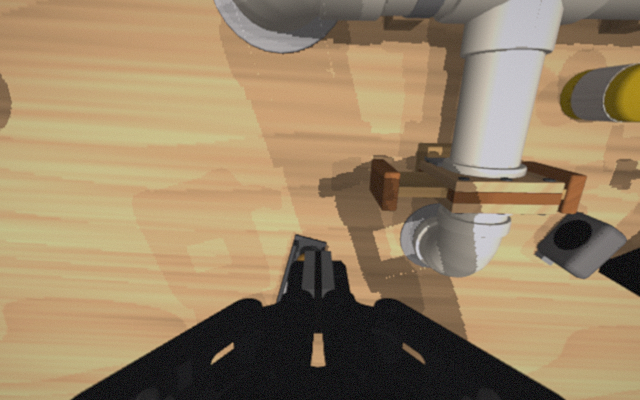

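The wrist view shows the drop's left block at (385,185), with its face at about (0.553, 0.268). The bench beside it is clear, and the plane is well in front at (300,265). I'll go down and push right.

>>> carry_out([
  [255,0.01,-0.006,-0.03,0],
  [255,0.01,-0.006,-0.07,0],
  [255,0.01,-0.006,-0.11,0],
  [255,0.01,-0.006,-0.14,0],
  [255,0.01,-0.006,-0.149,0],
  [255,0.01,-0.006,-0.149,0],
  [255,0.01,-0.02,-0.149,0],
  [255,0.011,-0.028,-0.149,0],
  [255,0.011,-0.033,-0.149,0],
  [255,0.011,-0.038,-0.149,0],
  [255,0.011,-0.042,-0.149,0],
])

```text
clock: 7.67
position: [0.555, 0.2785, 0.0875]
tcp_rot: [1.0, 0.028, 0.001, -0.0]
ft_force: [0.9, 3.5, 2.7]
finger_gap: 0.0001
gripper_force: 1.7
```

>>> carry_out([
  [255,0,-0.005,0,0],
  [255,0.001,-0.01,0,0],
  [255,0.001,-0.015,0,0],
  [255,0.001,-0.02,0,0],
  [255,0.002,-0.025,0,0],
  [255,0.002,-0.03,0,0],
  [255,0.002,-0.034,0,0],
  [255,0.002,-0.034,0,0],
])

```text
clock: 8.33
position: [0.5565, 0.2441, 0.0862]
tcp_rot: [1.0, 0.028, -0.0, 0.0]
ft_force: [0.1, 0.1, -0.1]
finger_gap: -0.0001
gripper_force: 0.0
```

>>> carry_out([
  [255,0,-0.004,0,0],
  [255,0,-0.007,0,0],
  [255,0,-0.01,0,0],
  [255,0,-0.012,0,0],
])

```text
clock: 8.67
position: [0.5569, 0.2363, 0.0877]
tcp_rot: [1.0, 0.028, 0.002, -0.003]
ft_force: [0.3, 34.4, 6.8]
finger_gap: 0.0001
gripper_force: 15.8
```

Solid stop at about 34 N. I'll hold briefly, back off, lift, and check.

>>> carry_out([
  [255,0,0,0,0],
  [255,0,0,0,0],
  [255,0,0.02,0,0],
  [255,0,0.045,0,0],
  [255,0,0.05,0.04,0],
  [255,0,0.05,0.08,0],
  [255,0,0.05,0.12,0],
  [255,0,0.05,0.15,0],
  [255,0,0.05,0.15,0],
  [255,0,0.05,0.15,0],
])

```text
clock: 9.5
position: [0.5567, 0.2828, 0.2373]
tcp_rot: [1.0, 0.028, 0.001, 0.0]
ft_force: [-0.7, 0.0, -1.1]
finger_gap: -0.0002
gripper_force: 0.0
```

```bash
python3 - <<'E'
from h import *
for n in ("top","wrist"):
    C=cam(n); p,d=optics.capture(n)
    save(cv2.resize(p[90:260,150:480],None,fx=2.4,fy=2.4) if n=="top" else p,n+"4.png")
    for l,z in [("hood_right_end",.085),("hood_left_end",.085),("drop_right_end",.085),("drop_left_end",.085),("glue",0),("tape",0),("plane",0),("mallet",0)]:
        for r in optics.spot_point(l,n)[:1]:
            a,b=r["location"]; print(n,l,round(r["confidence"],2),at_z(C,a,b,z).round(3))
E
```

```text
top hood_right_end 0.86 [ 0.566 -0.213  0.085]
top hood_left_end 0.77 [ 0.564 -0.039  0.085]
top drop_right_end 0.68 [0.556 0.052 0.085]
top drop_left_end 0.57 [0.555 0.222 0.085]
top glue 0.55 [0.655 0.021 0.   ]
top tape 0.89 [ 0.476 -0.003  0.   ]
top mallet 0.73 [ 0.612 -0.43   0.   ]
wrist hood_left_end 0.82 [ 0.567 -0.036  0.085]
wrist drop_right_end 0.64 [0.564 0.047 0.085]
wrist drop_left_end 0.57 [0.554 0.222 0.085]
wrist glue 0.62 [0.649 0.021 0.   ]
wrist tape 0.96 [ 0.472 -0.009  0.   ]
wrist plane 0.83 [0.373 0.342 0.   ]
```

View pics/top4.png

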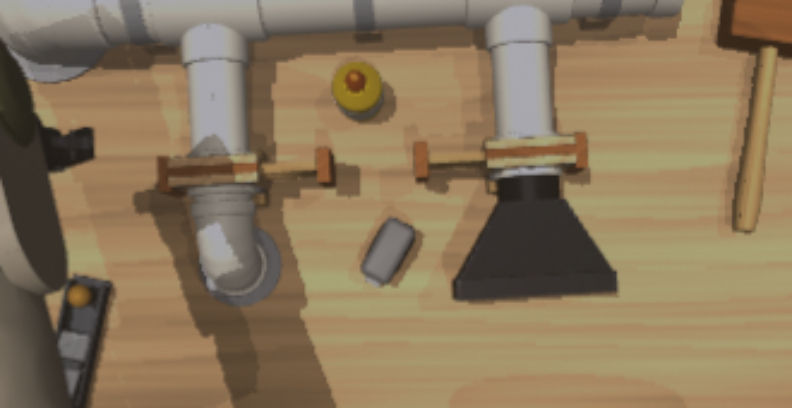

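View pics/wrist4.png

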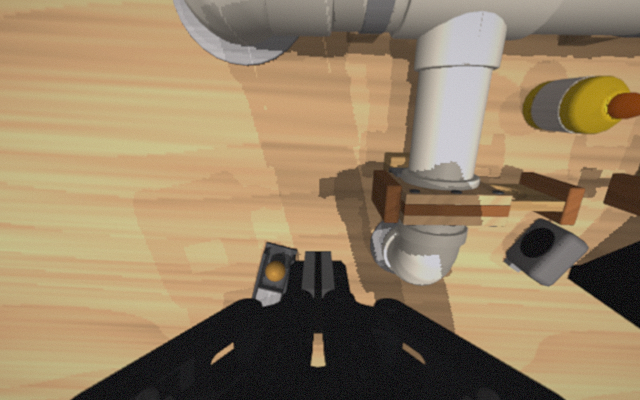

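The top crop shows the hood slide out on the left (block at 420,160) with its right block (581,150) against the housing. The drop slide is out on the right (323,167) with its left block (163,173) against the housing. The wrist view confirms the drop block at (385,195), and the bystanders haven't moved.

```bash
python3 -c "
from plant import order
print(order.close_job())"
```

```text
the job is handed in; nothing more can be done
None
```

I pushed the hood gate fully open first, then the drop gate fully shut, each to a solid stop at about 34 N; the glue, tape measure, plane and mallet look undisturbed in the images, and the job is handed in (no verdict was returned).

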